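# Hold a loupe in focus over a pigment sample

## Task

Pick up the hand loupe by its handle and hold it level over the petri dish on the focus stand, the lens centred above the dish and its rim at the height of the stand's pointer tip, as if to inspect the pigment. The loupe must touch neither dish nor stand; leave the pointer, the dish and the other loose things where they are. Finish while still holding the loupe there, steady: do not put it down or let go.

Things in the scene. Friction and masses are not known exactly. Their poses are not given: they have to be found in the camera images.
- loupe: Loose hand loupe, 0.08 to 0.15 kg, lying flat: round black rim 72 mm across, 16 mm thick, with a clear lens, on a straight black handle with a steel band near its free end. Origin: centre of the rim's underside; z up when level; handle along its -x: a flat-sided bar 18 mm wide (y), 20 mm high (z 0 to 20), x = -50 to -150 mm. A 10 mm neck joins it to the rim. Centre of mass near x = -75 mm.
- lens_center (a point): Centre of the loupe's lens, at the middle of the rim's thickness: 8 mm above the loupe's origin along its z. Axes as the loupe's.
- loupe_grip (a point): Good grip point in the loupe's handle, near the centre of mass: 85 mm from the lens centre along the loupe's -x, 10 mm above the handle's underside. The handle's flat sides face the loupe's +y and -y.
- stand: Focus stand, fixed to the bench: aluminium stage plate, top 10 mm above the bench, x = -45 to +105 mm, y = -45 to +45 mm, with an upright round steel post at x = +85 mm (far side), 10 mm thick, top 190 mm above the bench. Origin: on the bench, under the dish's spot; z up.
- pointer (a joint): Slide of the pointer on the stand's post, m, 0 to 0.06, upward; the tip is at height 0.090 + this value above the bench. It is stiff and stays where it was set (differs each time); do not move it.
- pointer_tip (a point): Tip of the black pointer (4 mm thick; point at mid-thickness) on the stand's post; marks the focal height. It points from the post toward the dish (the stand's -x) and ends 60 mm from the stand's origin, so a rim centred over the dish stays clear of it. Its collar round the post is 20 x 20 x 14 mm with a thumb screw.
- petri_dish: Round glass petri dish with an ochre pigment sample, 54 mm across, 13 mm high, loose on the stage plate, up to 6 mm off the stand's origin each way. Origin: centre of its underside, z up.
- swab_jar: Bystander: glass jar of cotton swabs, 62 mm across, 89 mm high, loose, to the left of the work. Origin: centre of its underside.
- tape_roll: Bystander: roll of masking tape lying flat, 105 mm across, 18 mm high, loose, to the right of the work. Origin: centre of its underside.
- paint_tube_white: Bystander: white paint tube, 28 x 108 x 24 mm, loose, lying at the left of the work, nearer the robot than the jar. Origin: centre of its underside.
Things that resemble listed ones, but are neither listed nor needed, are in the scene too. What is shaped like the petri_dish but purple, turquoise or yellow is not meant.

How it is judged (in metres and radians):
On the way:
1. the loupe is held in the fingers, clear of the bench (contact force between the fingers and loupe above 1 N and height (world z) of lens_center above 0.04 m), for 0.2 s.
At the end, for the whole second after the job is handed in: The fingers hold the loupe (over 1 N); the lens centre is within 10 mm of the dish's centre seen from above and within 6 mm of the pointer tip's height; the loupe is within 0.10 rad of level and steady (under 15 mm/s, 0.15 rad/s), touching neither dish nor stand; the dish stands on the stage (contact force between the fingers and loupe above 1 N and horizontal distance between lens_center and petri_dish below 0.01 m and z of lens_center in the frame of pointer_tip between -0.006 and 0.006 m and angle between loupe's own z axis and vertical below 0.1 rad and linear speed of loupe below 0.015 m/s and angular speed of loupe below 0.15 rad/s and contact force between loupe and stand below 0.1 N and contact force between loupe and petri_dish below 0.1 N and z of petri_dish in the frame of stand between 0.007 and 0.013 m); the arm keeps its last pose, push and grip.
It fails at once if the dish is shifted by more than 6 mm (distance of petri_dish from where it was at the start of the episode above 0.006 m).
It fails at once if the pointer is moved by more than 4 mm (distance of pointer_tip from where it was at the start of the episode above 0.004 m).
It fails at once if a bystander is shifted by more than 15 mm (distance of any of swab_jar, tape_roll, paint_tube_white from where it was at the start of the episode above 0.015 m).
It also fails if it takes over 35 s, if anything falls off the work surface, if the arm or the gripper's body presses on something with over 40 N, if the wrist force passes 120 N, or if a joint passes its speed limit or range.

## Robot

A 6-joint arm with a two-finger parallel gripper is mounted at the origin on a cart in front of the work surface, level with it; the furniture and walls round the work are solid. World frame = base frame: x ahead of the robot, y to its left, z up, the work surface at z = 0. Lengths are in m, angles in degrees, forces in N, time in s.
With the tool pointing down it reaches from about 0.4 to 0.825 m from the base axis. Payload 7 kg.
Tool frame: the origin (TCP) lies on the centre line of the jaws, within the pads' length; the fingertips stand 19 mm ahead of it and the grasp point (between the pads) is the TCP (r.tip_extent is the distance from the TCP to the fingertips, in m); z points along the fingers, y is the line along which they close (so a half turn about z gives the same grasp; the last joint's range is limited). The gripper opens to 88 mm and grips with 3 to 60 N. Pads are 19 mm wide; open, the fingers measure 130 mm over their backs; the gripper's body (78 mm by 193 mm) begins 47 mm behind the grasp point.
Start: joints at [-49.383, 20.546, 0.682, 0, -70.136, -16.507], TCP at [0.276, -0.616, 0.246] pointing down, gripper open.
Joint ranges: [-176.03, 176.03], [-82.01, 121.73], [-58.28, 71.71], [-173.87, 95.51], [-174.79, -0.11], [-173.66, 173.66]. Speed limits (degrees/s): [136.94, 136.94, 172.46, 180, 180, 180].

## Interface

Orientations are given as [roll, pitch, yaw] about the fixed x, y, z axes, in that order (R = Rz(yaw) Ry(pitch) Rx(roll)).
In Python, from plant import r gives the robot as it stands. The module is installed in compiled form; this text tells all that it offers.
- The arm moves only by the tool jog_arm, never from a script. Its argument "deltas" is a list that holds one entry, the list of rows, each a list of 5 numbers: the opening, from -1 (shut) to 1 (fully open), then the shift along the world's x, y, z in cm, then the turn about the world's z in rad. In form: [[[claw, dx, dy, dz, turn], ...]]. A call has 1 to 8 rows; each row shifts and turns the commanded pose from where the row before left it; what a row does not reach is not made up. A row lasts 1/8 s, in which the tool goes at most 62.5 mm and 10.7 degrees, less where a joint would pass 70% of its speed; a pose out of reach is approached as far as the arm can. A call with a gripper value outside its range is refused whole. The fingers move at their own pace and stop on an object; "force" is the grip in N (left out, the last holds). Time passes only in rows, so rows that do not move let the fingers close. It gives the time, the measured TCP pose, the force, the opening and the grip force at its end, in the units of the state.
- r.get_state(): the state, without advancing time (a new reading comes with each control period).
- r.capture(name): name is "scene" or "top" or "wrist"; returns the picture (480x640x3 uint8, blue, green, red); there is no depth.
- r.camera_info(name): a dict with "fx", "fy", "cx", "cy" (pixels), "view" (4x4, takes a point from world to camera coordinates). Camera axes: x right, y up, looking along -z (the intrinsics and any distortion apply to the point x, -y, -z); pixel columns grow to the right and rows downward; lengths in m; the calibration is good to about 2 mm. A picture is of the moment at which its call begins: read the wrist's pose just before it. camera_info takes no time and is no camera call; for the wrist camera it gives the pose at the moment of the call.
- r.close_job(): hands the job in; it is judged then, once.
The state is a dict: "time_s": time; "joints": joint angles; "qd": joint speeds; "joint_torque": joint torques, N m; "tcp_pos": TCP position; "eef_rot": TCP orientation; "contact_force": force on the tool from outside, world axes, zero at the start; "moment": the same for the moment, N m; "gripper_width": finger opening in m; "gripper_force": force on a finger pad.
Only numpy, scipy, OpenCV 4.12 (cv2) and the standard library are available. Lean on these libraries where they do the work, as an engineer would, in place of code of your own. Each camera call takes 0.05 s, during which the arm holds its last target. There are 200 camera calls.

## Working session

There is one attempt and no reset: what is moved stays moved. The work goes in short steps, Python scripts to look and compute and a tool call to move; the robot and the scene stay as the last step left them, time stands still between calls to the robot, and variables do not carry over. Pictures are saved under pics/ and viewed, at most 10 in all, crops included, and the job is handed in when it is done.

Besides the shell and the picture viewer there is one more tool, called after "Call:" as name([rows], argument=value, ...), one row to a line, values as JSON. jog_arm: Moves the arm, as the interface text tells. Its arguments: {"type":"object","properties":{"deltas":{"type":"array"},"force":{"type":"number"}},"required":["deltas"]}

```bash
mkdir -p pics; python3 - <<'E'
from plant import r
import cv2
for n in("scene","top"):
    cv2.imwrite(f"pics/{n}0.png",r.capture(n)); i=r.camera_info(n); print(n,{k:(v if k!="view" else [[round(float(a),4) for a in q] for q in v]) for k,v in i.items()})
print(r.get_state())
E
```

```text
scene {'fx': 446.69040477710416, 'fy': 446.69040477710416, 'cx': 323.97330289492965, 'cy': 240.75917957059204, 'view': [[-0.6917, -0.7221, 0.0043, 0.3999], [0.5092, -0.4836, 0.7119, -0.3583], [-0.512, 0.4946, 0.7023, -1.1118], [0.0, 0.0, 0.0, 1.0]]}
top {'fx': 522.8402179210024, 'fy': 522.8402179210024, 'cx': 317.2913036564932, 'cy': 239.38005895432713, 'view': [[-0.0182, -0.9997, 0.0143, -0.009], [0.9958, -0.0168, 0.0904, -0.5834], [-0.0901, 0.0158, 0.9958, -1.2498], [0.0, 0.0, 0.0, 1.0]]}
{'time_s': 0.1, 'joints': array([-4.93838447e+01,  2.05869884e+01,  6.41369153e-01, -1.55685700e-02,
       -7.01374973e+01, -1.65080933e+01]), 'qd': array([-0.02338797, -0.17736923,  0.09688732,  0.07876033, -0.05856594,
        0.08451592]), 'joint_torque': array([-7.78753019e-05, -5.84162915e+01,  2.93749648e+01,  7.01540440e+00,
        1.02045995e-02, -5.83468932e-05]), 'tcp_pos': array([ 0.27553142, -0.61577265,  0.24474488]), 'eef_rot': array([ 1.79916150e+02, -9.58633266e-03, -1.55897231e+02]), 'contact_force': array([0.16764694, 0.53627514, 0.16380987]), 'moment': array([0.05446086, 0.07002297, 0.02527162]), 'gripper_force': 0.0, 'gripper_width': 0.08784309180636786}
```

View pics/scene0.png

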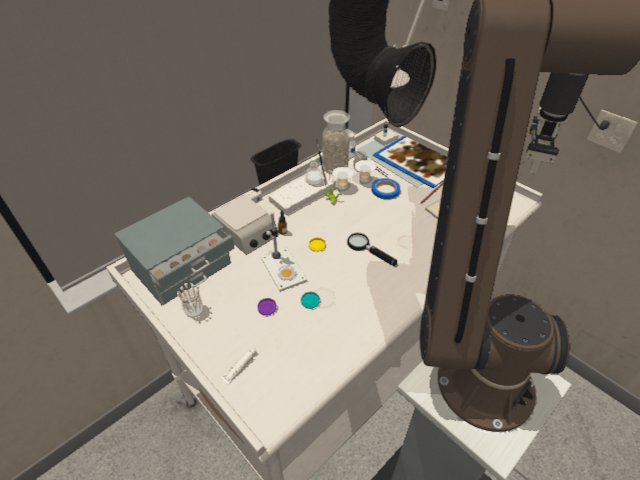

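View pics/top0.png

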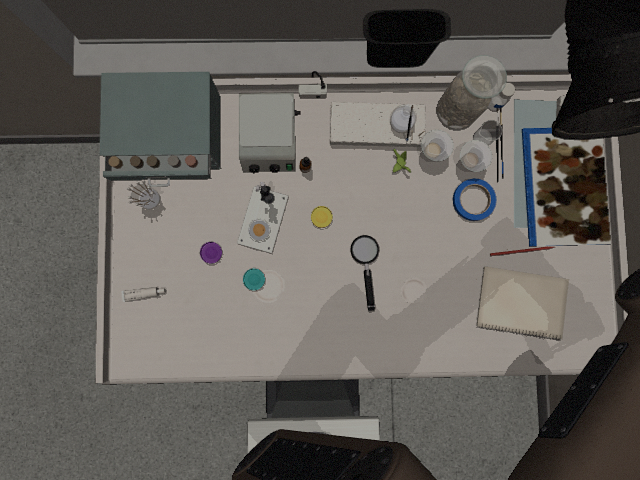

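The top view shows the loupe's rim at (365,250) with its handle running to (371,310). The stand plate is at (262,222), with the ochre dish at (259,231) and the post and pointer near (267,192). The dish candidates are ochre (259,231), purple (211,253), turquoise (255,280) and yellow (321,217). The ochre one on the stage fits the description. I'll confirm it in an enlarged crop.

```bash
python3 - <<'E'
import cv2,numpy as np
t=cv2.imread("pics/top0.png");s=cv2.imread("pics/scene0.png")
a=cv2.resize(t[175:325,225:395],None,fx=4,fy=4,interpolation=cv2.INTER_CUBIC)
cv2.imwrite("pics/c1.png",a)
b=cv2.resize(s[205:295,250:330],None,fx=6,fy=6,interpolation=cv2.INTER_CUBIC)
cv2.imwrite("pics/c2.png",b)
E
```

```text
(no output)
```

View pics/c1.png

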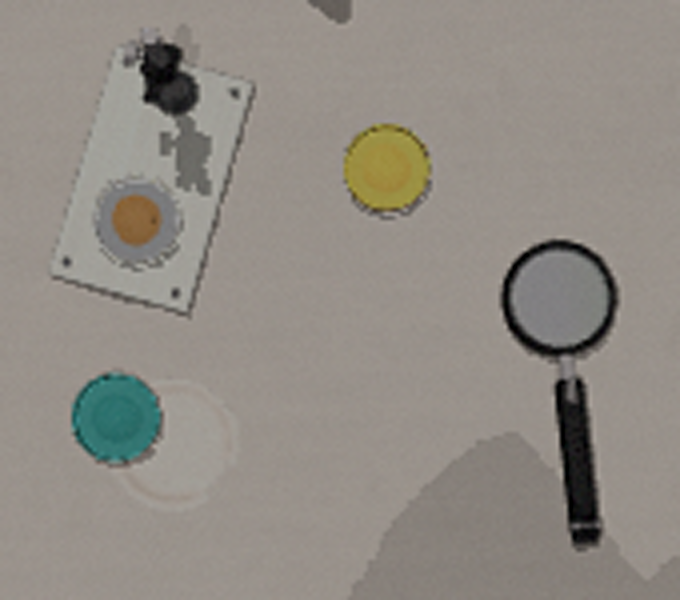

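View pics/c2.png

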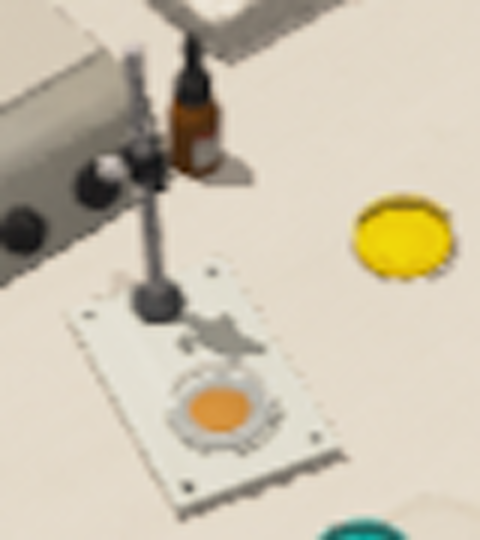

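The crops confirm that the ochre-filled dish on the stage plate is the one meant; it sits at crop (137,219), or top pixel (259.3,229.8). The collar is at top (265,190) and scene (274.7,232.5).

```bash
cat > h.py <<'E'
import numpy as np,cv2
def ray(i,p):
    V=np.array(i["view"],float);R,t=V[:3,:3],V[:3,3]
    d=np.array([(p[0]-i["cx"])/i["fx"],-(p[1]-i["cy"])/i["fy"],-1.])
    d=R.T@d; return -R.T@t,d/np.linalg.norm(d)
def plane(i,p,z):
    o,d=ray(i,p); return o+d*(z-o[2])/d[2]
def tri(rs):
    A=[np.eye(3)-np.outer(d,d) for o,d in rs]
    x=np.linalg.solve(sum(A),sum(a@o for a,(o,d) in zip(A,rs)))
    return x,[round(float(np.linalg.norm(a@(x-o)))*1e3,1) for a,(o,d) in zip(A,rs)]
def proj(i,P):
    V=np.array(i["view"],float);c=V[:3,:3]@np.array(P)+V[:3,3]
    return i["cx"]+i["fx"]*c[0]/-c[2], i["cy"]-i["fy"]*c[1]/-c[2]
E
python3 - <<'E'
from plant import r
from h import *
np.set_printoptions(precision=4,suppress=True)
t=cv2.imread("pics/top0.png");i=r.camera_info("top");s=r.camera_info("scene")
m=(t.max(2)<70).astype(np.uint8); m[:230]=0;m[320:]=0;m[:,:340]=0;m[:,395:]=0
cs,_=cv2.findContours(m,cv2.RETR_EXTERNAL,cv2.CHAIN_APPROX_NONE)
for c in cs:
    if len(c)<20: continue
    x,y,w,h=cv2.boundingRect(c); print(x,y,w,h)
    if w>20:
        cc=np.array([q for q in c[:,0] if q[1]<262]); rim=cv2.fitEllipse(cc) if 0 else cv2.fitEllipse(c); L=plane(i,rim[0],.012); print("rim",rim,L)
    if w<20:
        (cx,cy),sz,an=cv2.minAreaRect(c); H=plane(i,(cx,cy),.015); print("handle",cx,cy,sz,an,H)
try:
    d=L-H; print("dir",np.degrees(np.arctan2(d[1],d[0])),np.linalg.norm(d[:2]))
except Exception as e: print(e)
hsv=cv2.cvtColor(t,cv2.COLOR_BGR2HSV); o=cv2.inRange(hsv,(8,110,80),(20,255,255)); o[:215]=0;o[245:]=0;o[:,:240]=0;o[:,280:]=0
M=cv2.moments(o,True); D=plane(i,(M['m10']/M['m00'],M['m01']/M['m00']),.016); print("dish",D,M['m00'])
print("collar",tri([ray(i,(265,190)),ray(s,(274.7,232.5))]), "post base",plane(i,(269.2,198),.015))
w=r.camera_info("wrist");print(w); V=np.array(w['view']);st=r.get_state();print(-V[:3,:3].T@V[:3,3]-st['tcp_pos'], V[2,:3])
E
```

```text
364 270 11 41
handle 368.8292541503906 289.9634094238281 (40.74924087524414, 7.1780500411987305) 83.6598129272461 [ 0.4579 -0.1432  0.015 ]
351 235 28 29
rim ((364.27850341796875, 249.25439453125), (27.556772232055664, 28.20956802368164), 0.2068013995885849) [ 0.558 -0.135  0.012]
dir 4.678552173702419 0.10048245653265989
dish [0.6111 0.1246 0.016 ] 110.0
collar (array([0.6903, 0.0992, 0.1119]), [1.2, 1.2]) post base [0.6891 0.0978 0.015 ]
{'fx': 337.2282851380428, 'fy': 337.2282851380428, 'cx': 320.5643867622976, 'cy': 240.86622767306207, 'view': array([[-0.408 ,  0.913 ,  0.0024,  0.6732],
       [-0.8753, -0.3905, -0.2852,  0.0373],
       [-0.2594, -0.1184,  0.9585, -0.3904],
       [ 0.    ,  0.    ,  0.    ,  1.    ]])}
[-0.0694 -0.0305  0.1385] [-0.2594 -0.1184  0.9585]
```

Call:
jog_arm([
  [[1,2.2,5.3,0,-0.085],[1,2.2,5.3,0,-0.085],[1,2.2,5.3,0,-0.085],[1,2.2,5.3,0,-0.085],[1,2.2,5.3,0,0],[1,2.2,5.3,0,0],[1,2.2,5.3,0,0],[1,2.2,5.3,0,0]],
])

```text
time_s: 1.1
tcp_pos: [0.4519, -0.1903, 0.2456]
eef_rot: [180.0, 0.0, -175.4]
contact_force: [0.4, -0.1, 0.2]
gripper_width: 0.0876
gripper_force: 0.0
```

Call:
jog_arm([
  [[1,1.8,5,0,0],[1,0,0,0,0],[1,0,0,0,0]],
])

```text
time_s: 1.48
tcp_pos: [0.4695, -0.142, 0.2453]
eef_rot: [180.0, -0.0, -175.3]
contact_force: [-0.7, 0.4, -0.2]
gripper_width: 0.0878
gripper_force: 0.0
```

```bash
cat > snap.py <<'E'
import sys,pickle
from plant import r
import cv2
n=sys.argv[1]
i=r.camera_info("wrist");im=r.capture("wrist");cv2.imwrite(f"pics/{n}.png",im);pickle.dump(i,open(n+".pkl","wb"))
s=r.get_state();print(s["time_s"],s["tcp_pos"].round(4),s["eef_rot"].round(2))
E
python3 snap.py wA
```

```text
1.525 [ 0.4693 -0.1426  0.2453] [-1.8000e+02 -4.0000e-02 -1.7538e+02]
```

View pics/wA.png

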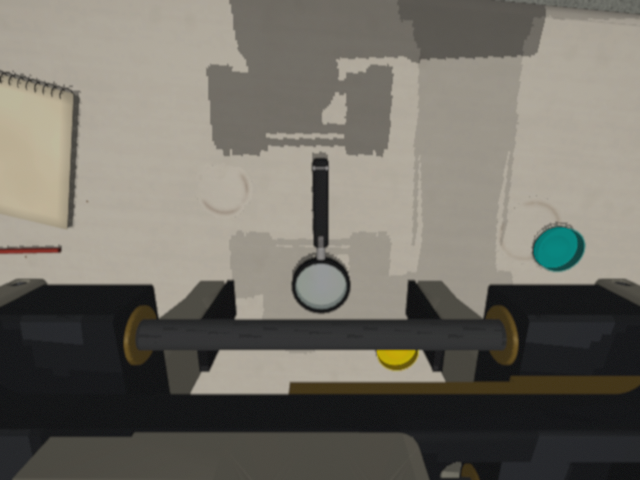

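Wrist view A: the loupe's rim is at (321,283) and its handle runs up to (320,160). The yellow and turquoise decoys are at (397,355) and (558,247). Next I'll take two views over the stand to get the pointer height.

Call:
jog_arm([
  [[1,4.2,2.8,1,0],[1,4.2,2.8,1,0],[1,4.2,2.8,0,0],[1,4.2,2.8,0,0],[1,4.2,2.8,0,0],[1,0,0,0,0],[1,0,0,0,0]],
])

```text
time_s: 2.4
tcp_pos: [0.6793, -0.0036, 0.2647]
eef_rot: [-180.0, -0.1, -175.5]
contact_force: [0.8, -0.1, -0.3]
gripper_width: 0.0878
gripper_force: 0.0
```

```bash
python3 snap.py wB1; python3 - <<'E'
import pickle;from h import *
np.set_printoptions(precision=4,suppress=True)
t=cv2.imread("pics/wA.png");i=pickle.load(open("wA.pkl","rb"))
m=(t.max(2)<60).astype(np.uint8);m[:,:285]=0;m[:,357:]=0;m[:150]=0;m[314:]=0
cs,_=cv2.findContours(m,cv2.RETR_EXTERNAL,cv2.CHAIN_APPROX_NONE)
for c in cs:
    if len(c)<30: continue
    x,y,w,h=cv2.boundingRect(c);print(x,y,w,h)
    if h>w*1.5: q=cv2.minAreaRect(c);H=plane(i,q[0],.012);print(q,H)
    else: q=cv2.fitEllipse(c);L=plane(i,q[0],.01);print(q,L)
d=(L-H);print(np.degrees(np.arctan2(d[1],d[0])),np.linalg.norm(d))
E
```

```text
2.45 [ 0.6791 -0.0037  0.2653] [-1.7999e+02 -4.0000e-02 -1.7547e+02]
292 257 58 56
((320.5041198730469, 284.4834899902344), (54.28562545776367, 57.06279754638672), 95.9163818359375) [ 0.5586 -0.1334  0.01  ]
313 170 15 77
((320.0, 208.0), (76.0, 14.0), 90.0) [ 0.4653 -0.1415  0.012 ]
313 158 15 8
((320.0, 161.74192810058594), (7.560000419616699, 15.432550430297852), 90.0) [ 0.4151 -0.1456  0.01  ]
-175.3598820015187 0.050350814115730703
```

Call:
jog_arm([
  [[1,0,4.7,0,0],[1,0,4.7,0,0],[1,0,4.6,0,0],[1,0,0,0,0],[1,0,0,0,0]],
])

```text
time_s: 3.08
tcp_pos: [0.6793, 0.1369, 0.2662]
eef_rot: [180.0, 0.0, -175.4]
contact_force: [0.4, -0.5, -0.8]
gripper_width: 0.0876
gripper_force: 0.0
```

```bash
python3 snap.py wB2; python3 - <<'E'
import cv2,numpy as np
# left: B1, right: B2, 
a=cv2.imread("pics/wB1.png");b=cv2.imread("pics/wB2.png")
cv2.imwrite("pics/BB.png",cv2.resize(np.vstack([a[:290],b[:290]]),None,fx=1,fy=1))
E
```

```text
3.125 [0.6794 0.1366 0.2662] [ 1.7999e+02  3.0000e-02 -1.7543e+02]
```

View pics/BB.png

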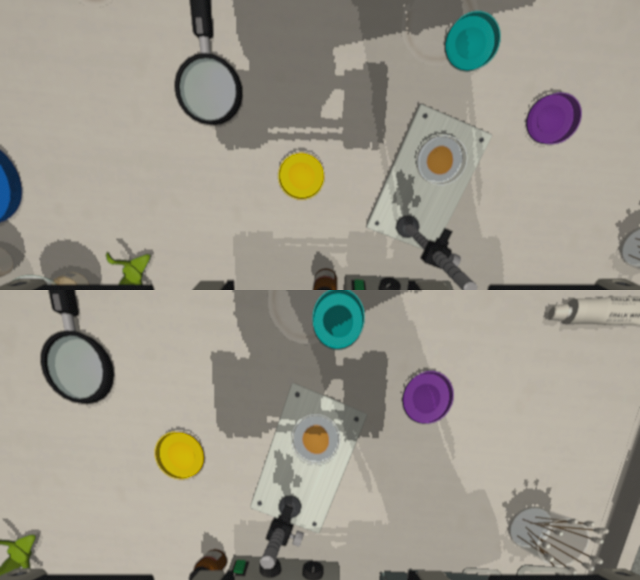

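B1 shows the dish at (440,159) and the collar and pointer near (440,245). B2 shows the dish at (316,147) and the pointer near (285,230). I'll enlarge the pointer.

```bash
python3 - <<'E'
import cv2,numpy as np
a=cv2.imread("pics/wB1.png")[210:280,395:475];b=cv2.imread("pics/wB2.png")[195:265,245:325]
f=lambda q:cv2.convertScaleAbs(cv2.resize(q,None,fx=5,fy=8,interpolation=cv2.INTER_CUBIC),alpha=1.3,beta=20)
cv2.imwrite("pics/BC.png",np.hstack([f(a),f(b)]))
E
```

```text
(no output)
```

View pics/BC.png

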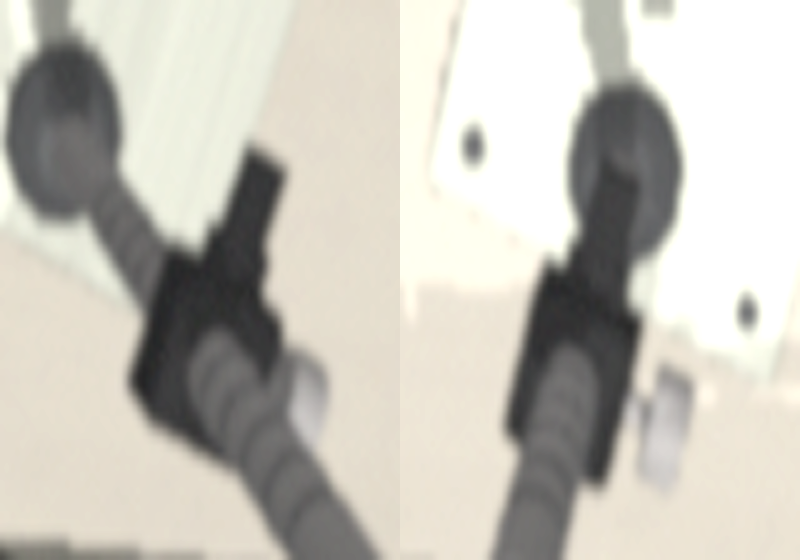

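Tip pixels are B1 (448.6,230.0) and B2 (289.0,215.9). I'll triangulate these and measure the dish and plate axis.

```bash
python3 - <<'E'
import pickle;from h import *
np.set_printoptions(precision=4,suppress=True)
i1,i2=[pickle.load(open(f"wB{k}.pkl","rb")) for k in(1,2)]
P,e=tri([ray(i1,(448.6,230.0)),ray(i2,(289.0,215.9))]);print("tip",P,e)
B=np.array
# collar top face / post base check
print("base", tri([ray(i1,(395+62/5,210+130/8)),ray(i2,(245+225/5,195+170/8))]))
for n,i,c in(("wB1",i1,(440,159)),("wB2",i2,(316,147))):
    t=cv2.imread(f"pics/{n}.png");h=cv2.cvtColor(t,cv2.COLOR_BGR2HSV);m=cv2.inRange(h,(8,110,80),(18,255,255))
    z=np.zeros_like(m);cv2.circle(z,c,20,255,-1);m&=z
    q,_=cv2.minEnclosingCircle(cv2.findNonZero(m)); D=plane(i,q,.015);d=P-D;print("dish",q,D,"to tip",np.degrees(np.arctan2(d[1],d[0])),np.hypot(*d[:2]))
    # plate
    g=cv2.inRange(h,(0,0,150),(180,30,255))
# plate screws along axis B1: (425,115),(377,222); (480,140)
a,b,c=[plane(i1,p,.01) for p in((425,115),(377,222),(480,140))];d=b-a;print("plate yaw",np.degrees(np.arctan2(d[1],d[0])),np.linalg.norm(d),np.linalg.norm(c-a))
top=dict(zip("i",[0]))
E
```

```text
tip [0.6688 0.1098 0.1164] [0.5, 0.5]
base (array([0.6924, 0.103 , 0.0117]), [0.1, 0.1])
dish (439.5, 159.5) [0.6126 0.1263 0.015 ] to tip -16.36447824935096 0.05853259549778938
dish (316.5, 149.0) [0.6127 0.1285 0.015 ] to tip -18.47680348395505 0.05916889006212063
plate yaw -16.789698849684044 0.12907701824101475 0.06898881573145546
```

Call:
jog_arm([
  [[1,-3.4,-4.6,0,0],[1,-3.4,-4.6,0,0],[1,-3.4,-4.6,-1,0],[1,-3.4,-4.6,-3,0],[1,-3.5,-4.7,-3,0],[1,-3.5,-4.7,-3,0],[1,0,0,-4,0],[1,0,0,-4,0]],
])

```text
time_s: 4.12
tcp_pos: [0.4777, -0.1358, 0.0896]
eef_rot: [-180.0, 0.1, -175.6]
contact_force: [0.7, 0.2, -0.3]
gripper_width: 0.0876
gripper_force: 0.0
```

Call:
jog_arm([
  [[1,0,0,0,0],[1,0,0,0,0]],
])

```text
time_s: 4.38
tcp_pos: [0.4791, -0.1344, 0.091]
eef_rot: [-180.0, 0.1, -175.4]
contact_force: [-0.2, -0.8, 0.8]
gripper_width: 0.0875
gripper_force: 0.0
```

Call:
jog_arm([
  [[1,-0.5,-0.7,-3,0],[1,0,0,-2,0],[1,0,0,-1.2,0],[1,0,0,-0.7,0],[1,0,0,0,0],[1,0,0,0,0]],
])

```text
time_s: 5.12
tcp_pos: [0.4739, -0.1408, 0.0212]
eef_rot: [-180.0, 0.1, -175.4]
contact_force: [-0.3, -0.3, 1.7]
gripper_width: 0.0877
gripper_force: 0.0
```

Call:
jog_arm([
  [[-1,0,0,0,0],[-1,0,0,0,0],[-1,0,0,0,0],[-1,0,0,0,0],[-1,0,0,0,0],[-1,0,0,0,0],[-1,0,0,0,0],[-1,0,0,0,0]],
], force=30)

```text
time_s: 6.12
tcp_pos: [0.4733, -0.1409, 0.0206]
eef_rot: [180.0, -0.0, -175.4]
contact_force: [0.4, 0.2, -0.5]
gripper_width: 0.0179
gripper_force: 30.0
```

Call:
jog_arm([
  [[-1,0,0,1,0],[-1,0,0,2,0],[-1,0,0,3,0],[-1,0,0,3,0],[-1,0,0,2,0],[-1,0,0,1.5,0],[-1,0,0,0,0],[-1,0,0,0,0]],
])

```text
time_s: 7.12
tcp_pos: [0.4728, -0.1408, 0.1449]
eef_rot: [180.0, -0.1, -175.4]
contact_force: [0.2, 0.2, -1.9]
gripper_width: 0.0176
gripper_force: 30.0
```

Call:
jog_arm([
  [[-1,0.5,2,0,-0.05],[-1,0.5,3,0,-0.08],[-1,1,4,0,-0.08],[-1,0.5,4,0,-0.08],[-1,1,4,0,-0.08],[-1,0.5,3,0,0],[-1,0.5,2,0,0],[-1,0,0,0,0]],
])

```text
time_s: 8.12
tcp_pos: [0.5184, 0.08, 0.1448]
eef_rot: [-179.9, -0.1, 163.5]
contact_force: [0.0, -0.6, -1.8]
gripper_width: 0.0178
gripper_force: 30.0
```

Call:
jog_arm([
  [[-1,0.3,1.5,0,0],[-1,0.3,2,0,0],[-1,0.3,2,0,0],[-1,0.3,1.5,0,0],[-1,0,0,-0.5,0],[-1,0,0,-0.5,0],[-1,0,0,-0.6,0],[-1,0,0,0,0]],
])

```text
time_s: 9.12
tcp_pos: [0.5299, 0.1485, 0.1289]
eef_rot: [-179.9, -0.0, 163.4]
contact_force: [-0.5, 0.2, -0.8]
gripper_width: 0.0177
gripper_force: 30.0
```

```bash
python3 - <<'E'
from plant import r
import cv2,numpy as np
from h import *
st=r.get_state();print(st["time_s"],st["tcp_pos"],st["eef_rot"],st["gripper_force"])
t=r.capture("top");s=r.capture("scene");w=r.capture("wrist");cv2.imwrite("pics/wF.png",w);cv2.imwrite("pics/tF.png",t);cv2.imwrite("pics/sF.png",s)
a=cv2.resize(t[170:260,220:300],(400,450),interpolation=cv2.INTER_CUBIC);b=cv2.resize(s[205:295,250:330],(400,450),interpolation=cv2.INTER_CUBIC)
cv2.imwrite("pics/F.png",np.hstack([a,b]))
E
```

```text
9.125 [0.52992297 0.14853161 0.12891302] [-1.79947035e+02 -4.77729846e-02  1.63398676e+02] 29.997874796390533
```

View pics/F.png

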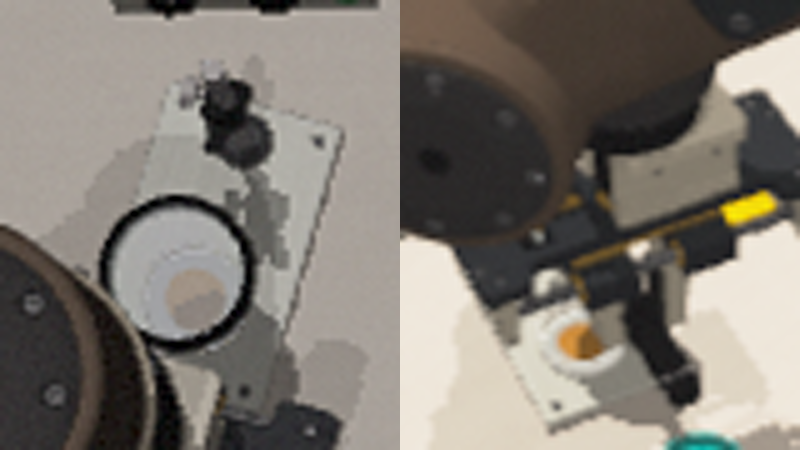

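The loupe is held over the dish. The rim is at top pixel (255.5,224.4), with the ochre sample visible through the lens. I'll compute the lens position from this.

```bash
python3 - <<'E'
from plant import r
from h import *
np.set_printoptions(precision=4,suppress=True)
i=r.camera_info("top");t=cv2.imread("pics/tF.png");g=t.max(2)
# radial outer edge of the rim (darkest ring) on upper half
c=np.array([255.5,224.4]);pts=[]
for a in np.radians(range(150,400,6)):
    R=np.arange(9,19,.25);x=c[0]+R*np.cos(a);y=c[1]+R*np.sin(a)
    v=cv2.remap(g,x[None].astype(np.float32),y[None].astype(np.float32),cv2.INTER_LINEAR)[0].astype(float)
    w=np.clip(100-v,0,None)
    if w.sum()>50: k=(w*R).sum()/w.sum(); pts.append([c[0]+k*np.cos(a),c[1]+k*np.sin(a)])
e=cv2.fitEllipse(np.array(pts,np.float32));print(e,plane(i,e[0],.12))
s=r.get_state();y=np.radians(s["eef_rot"][2]+180.3);print(s["tcp_pos"][:2]+.085*np.array([np.cos(y),np.sin(y)]))
print(plane(i,(259.3,229.8),.015))
E
```

```text
((254.4209747314453, 225.4665069580078), (29.331642150878906, 32.57106018066406), 30.230703353881836) [0.6087 0.1239 0.12  ]
[0.6121 0.1251]
[0.6103 0.123  0.015 ]
```

```bash
python3 - <<'E'
import pickle;from h import *
np.set_printoptions(precision=4,suppress=True)
i1,i2=[pickle.load(open(f"wB{k}.pkl","rb")) for k in(1,2)]
g=[cv2.cvtColor(cv2.imread(f"pics/wB{k}.png"),cv2.COLOR_BGR2GRAY) for k in(1,2)]
def c(im,p):
    x,y=p;w=np.clip(np.median(im[y-5:y+6,x-5:x+6])-30.-im[y-5:y+6,x-5:x+6],0,None);Y,X=np.mgrid[-5:6,-5:6];return (x+(w*X).sum()/w.sum(),y+(w*Y).sum()/w.sum())
for a,b in(((377,222),(260,212)),((425,115),(297,104)),((480,140),(357,128))):
    p,q=c(g[0],a),c(g[1],b);print(np.round(p,1),np.round(q,1),tri([ray(i1,p),ray(i2,q)]))
E
```

```text
[376.5 222.8] [259.2 212.8] (array([0.6915, 0.066 , 0.0099]), [0.1, 0.1])
[424.7 115.4] [296.9 104.1] (array([0.5675, 0.1036, 0.0095]), [0.0, 0.0])
[480.9 139.6] [356.  128.7] (array([0.5876, 0.1706, 0.0091]), [0.0, 0.0])
```

Call:
jog_arm([
  [[-1,0,0,0,0],[-1,0,0,0,0],[-1,0,0,0,0],[-1,0,0,0,0]],
])

```text
time_s: 9.78
tcp_pos: [0.5303, 0.1491, 0.1296]
eef_rot: [180.0, 0.0, 163.4]
contact_force: [0.3, 0.5, -0.7]
gripper_width: 0.0177
gripper_force: 30.0
```

```bash
python3 -c "
from plant import r
print(r.close_job())"
```

```text
the job is handed in; nothing more can be done
None
```

I picked up the loupe and handed the job in while still holding it with 30 N over the ochre dish. By my measurements the lens was about 2 mm from the dish's centre and 1 mm from the pointer tip's height; I did not measure that the loupe was level, and no verdict came back.

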